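Clear the dental polishing bench into its trays

TASK

Sort the things left on the bench into the three steel trays: stand the two plaster tooth casts in the oblong two-bay tray, one in each bay with the teeth up, lay the two flat polishing wheels side by side in the round dish, and stand the felt polishing cone upright in the square tray, everything resting on the tray floors. The casts are brittle, so set them down and do not drop them. Leave the steel chuck that stands among these things, and the capped jar, where they are.

Things in the scene. Friction and masses are not known exactly. Their poses are not given: they have to be found in the camera images.
- upper_cast: upper tooth cast of off-white plaster: a solid D-shaped base 56 mm wide (along its y, with flat parallel sides from x = 0 to 28 mm), 56 mm long (along its x), 18 mm high, half-round at its -x end and cut straight at its +x end; a horseshoe of teeth stands on top, to 27 mm. Origin: centre of the underside, on the axis of the half-round; z up, towards the teeth. 90 g. Good grip: across y, on the sides.
- lower_cast: lower tooth cast of off-white plaster: like the upper one in outline (56 mm wide along y, 56 mm long, base 18 mm, teeth to 27 mm) but an open horseshoe, 15 mm thick all round, its gap (26 mm wide, about 40 mm deep) open to +x. Origin: centre of the outline's underside (in the gap), z up, towards the teeth. 70 g. Good grip: across y, on the outer sides.
- wheel_a: a cream cotton polishing wheel lying flat: plain disc 44 mm across, 20 mm thick, with a small flush brass eye in the middle of its top. Origin: centre of its underside, z up. 40 g. The two wheels are alike.
- wheel_b: a cream cotton polishing wheel lying flat: plain disc 44 mm across, 20 mm thick, with a small flush brass eye in the middle of its top. Origin: centre of its underside, z up. 40 g. The two wheels are alike.
- cone: a cream felt polishing cone standing on its flat base: bullet-shaped, straight-sided cylinder 30 mm in diameter up to 26 mm, then tapering to a blunt tip at 48 mm. Origin: centre of its base, z up. 30 g.
- pan: target for the casts: oblong steel tray, fixed to the bench, outside 128 mm along its x, 208 mm along its y, 18 mm high, walls 4 mm, floor 4 mm thick; a wall across the middle, as high as the rim, makes two bays each 120 mm (x) by 98 mm (y) inside, centred 51 mm either side of the middle along y. Origin: centre of the underside.
- dish: target for the wheels: round steel dish, fixed to the bench, 136 mm across outside, 130 mm inside, 16 mm high with upright wall, floor 4 mm thick. Origin: centre of the underside.
- square: target for the cone: square steel tray, fixed to the bench, 108 mm by 108 mm outside, 100 mm inside, 18 mm high, floor 4 mm thick. Origin: centre of the underside, axes along the sides.
- chuck: bystander: a steel lathe chuck standing loose among the things to be sorted, 36 mm in diameter at the foot with dark grips around it, stepped and tapering to 43 mm height. Origin: centre of its underside. Not to be moved.
- jar: bystander: a loose squat jar with a white cap and paper label, 54 mm in diameter, 48 mm high, standing beyond the things on the left. Origin: centre of its underside. Not to be moved.
There are look-alikes about, which are no part of the job. What is shaped like the cone but orange or red is not meant.

How it is judged:
At the end, for the whole second after the job is handed in: Casts teeth up, one per bay of the oblong tray (centre within 36 mm of its long mid-line, 26 to 77 mm from the middle); wheels flat in the dish (within 45 mm of its centre); cone upright in the square tray (within 37 mm each way). All on the floors to 4 mm, tilt under 0.12 rad, still (z of upper_cast in the frame of pan between 0.001 and 0.008 m and angle between each of upper_cast, lower_cast, wheel_a, wheel_b, cone's own z axis and vertical below 0.12 rad and linear speed of each of upper_cast, lower_cast, wheel_a, wheel_b, cone below 0.02 m/s and angular speed of each of upper_cast, lower_cast, wheel_a, wheel_b, cone below 0.3 rad/s and x of upper_cast in the frame of pan between -0.036 and 0.036 m and z of lower_cast in the frame of pan between 0.001 and 0.008 m and x of lower_cast in the frame of pan between -0.036 and 0.036 m and ((y of upper_cast in the frame of pan between 0.026 and 0.077 m and y of lower_cast in the frame of pan between -0.077 and -0.026 m) or (y of upper_cast in the frame of pan between -0.077 and -0.026 m and y of lower_cast in the frame of pan between 0.026 and 0.077 m)) and z of wheel_a in the frame of dish between 0.001 and 0.008 m and horizontal distance between each of wheel_a, wheel_b and dish below 0.045 m and z of wheel_b in the frame of dish between 0.001 and 0.008 m and z of cone in the frame of square between 0.001 and 0.008 m and x of cone in the frame of square between -0.037 and 0.037 m and y of cone in the frame of square between -0.037 and 0.037 m); the robot touches nothing.
It fails at once if the steel chuck is moved by more than 25 mm or tipped (distance of chuck from where it was at the start of the episode above 0.025 m or angle between chuck's own z axis and vertical above 0.5 rad).
It fails at once if the jar is moved by more than 25 mm or tipped (distance of jar from where it was at the start of the episode above 0.025 m or angle between jar's own z axis and vertical above 0.5 rad).
It fails at once if the brittle upper cast is dropped (falls free of the fingers faster than 0.7 m/s, that is from more than about 25 mm) (contact force between the fingers and upper_cast below 0.05 N and linear speed of upper_cast above 0.7 m/s).
It fails at once if the brittle lower cast is dropped (falls free of the fingers faster than 0.7 m/s, that is from more than about 25 mm) (contact force between the fingers and lower_cast below 0.05 N and linear speed of lower_cast above 0.7 m/s).
It also fails if it takes over 120 s, if anything falls off the work surface, if the arm or the gripper's body presses on something with over 40 N, if the wrist force passes 120 N, or if a joint passes its speed limit or range.

ROBOT

A 6-joint arm with a two-finger parallel gripper is mounted at the origin on the work surface. World frame = base frame: x ahead of the robot, y to its left, z up, the work surface at z = 0. Lengths are in m, angles in rad, forces in N, time in s.
With the tool pointing down it reaches from about 0.325 to 0.9 m from the base axis. Payload 3.5 kg.
Tool frame: the origin (TCP) lies midway between the tips of the shut fingers; the grasp point (between the pads) lies 19 mm behind it; z points along the fingers, y is the line along which they close (so a half turn about z gives the same grasp; the last joint's range is limited). The gripper opens to 85 mm and grips with 20 to 120 N. Pads are 22 mm wide; open, the fingers measure 114 mm over their backs; the gripper's body (76 mm by 85 mm) begins 54 mm behind the grasp point. The pads swing forward as they close: fully open they stand 13 mm farther back than shut.
Start: joints at [1.017, 0.276, -0.026, 1.268, 0, 1.467], TCP at [0.272, 0.563, 0.231] pointing down, gripper open.
Joint ranges: [-3.12, 3.12], [-0.85, 1.88], [-1.08, 1.24], [-1.95, 2.15], [-1.57, 1.53], [-3.14, 3.14]. Speed limits (rad/s): [2.57, 2.57, 3.14, 3.14, 3.14, 3.14].

INTERFACE

Orientations are given as a unit quaternion [w, x, y, z].
In Python, from plant import observe, read_camera, calibration, sign_off gives the robot as it stands.
- The arm moves only by the tool step_arm, never from a script. Its argument "motion" is a list that holds one entry, the list of rows, each a list of 7 numbers: the shift along the world's x, y, z as a fraction of full scale, then the turn, a rotation vector about the world's x, y, z as a fraction of full scale, then the opening, from -1 (shut) to 1 (fully open), so that 0 is half open. In form: [[[tx, ty, tz, wx, wy, wz, jaw], ...]]. A call has exactly 5 rows; each row shifts and turns the commanded pose from where the row before left it; what a row does not reach is not made up. Full scale, the value 1, is 0.03 m for a shift and 0.12 rad for a turn. A row lasts 1/10 s, in which the tool goes at most 50 mm and 8.59 degrees, less where a joint would pass 70% of its speed; a pose out of reach is approached as far as the arm can. A call with a number of a shift or a turn outside -1 to 1 is refused whole. A call with a gripper value outside its range is refused whole. The fingers move at their own pace and stop on an object; the grip force is fixed at half the most. Time passes only in rows, so rows that do not move let the fingers close, or fill a call up. It gives the time, the measured TCP pose, the force, the opening and the grip force at its end, in the units of the state.
- observe(): the state, without advancing time (a new reading comes with each control period).
- read_camera(name): name is "scene" or "top" or "wrist"; returns (picture, depth): 400x640x3 uint8, red, green, blue; 400x640 float32, m along the optical axis (not along the pixel's ray), 0 where there is no reading.
- calibration(name): a dict with "intrinsics" (3x3 intrinsics, pixels), "R" (3x3) and "t" (3): a world point X has camera coordinates R X + t. Camera axes: x right, y down, z forward; pixel columns grow to the right and rows downward; lengths in m; the calibration is good to about 2 mm. A picture is of the moment at which its call begins: read the wrist's pose just before it. calibration takes no time and is no camera call; for the wrist camera it gives the pose at the moment of the call.
- sign_off(): hands the job in; it is judged then, once.
The state is a dict: "time": time; "q": joint angles; "dq": joint speeds; "joint_efforts": joint torques, N m; "tool_pos": TCP position; "eef_rot": TCP orientation; "contact_force": force on the tool from outside, world axes, zero at the start; "moment": the same for the moment, N m; "opening": finger opening in m; "gripper_force": force on a finger pad.
Only numpy, scipy, OpenCV 4.12 (cv2) and the standard library are available. Lean on these libraries where they do the work, as an engineer would, in place of code of your own. Each camera call takes 0.05 s, during which the arm holds its last target. There are 200 camera calls.

## Working session

There is one attempt and no reset: what is moved stays moved. The work goes in short steps, Python scripts to look and compute and a tool call to move; the robot and the scene stay as the last step left them, time stands still between calls to the robot, and variables do not carry over. Pictures are saved under pics/ and viewed, at most 14 in all, crops included, and the job is handed in when it is done.

Besides the shell and the picture viewer there is one more tool, called by a JSON object that holds its "method" and its "body", one argument or row to a line. step_arm: Moves the arm, as the interface text tells. Its arguments: {"type":"object","properties":{"motion":{"type":"array","items":{"type":"array","items":{"type":"array","items":{"type":"number","minimum":-1,"maximum":1}}}}},"required":["motion"]}

```bash
mkdir -p pics; ls; cat > h.py <<'E'
import numpy as np, cv2
from plant import observe, read_camera, calibration, sign_off
def snap(name, fn=None):
    c=calibration(name); im,d=read_camera(name)
    if fn: cv2.imwrite('pics/'+fn, im[:,:,::-1])
    return im,d,c
def pt(c,d,u,v):
    z=d[int(v),int(u)]; K=np.array(c['intrinsics']); r=np.linalg.inv(K)@[u,v,1]
    return np.array(c['R']).T@(r*z-np.array(c['t']))
def ray(c,u,v,h):
    K=np.array(c['intrinsics']);R=np.array(c['R']);o=-R.T@np.array(c['t']); r=R.T@np.linalg.inv(K)@[u,v,1]
    return o+r*(h-o[2])/r[2]
def cloud(c,d):
    K=np.array(c['intrinsics']);v,u=np.mgrid[:d.shape[0],:d.shape[1]]
    p=np.stack([(u-K[0,2])/K[0,0]*d,(v-K[1,2])/K[1,1]*d,d],-1)-np.array(c['t'])
    P=p@np.array(c['R']); P[d==0]=np.nan
    return P
E
python3 - <<'E'
from h import *
for n in ('top','scene'):
    im,d,c=snap(n,n+'0.png'); np.savez(n+'0.npz',im=im,d=d,**{k:np.array(v) for k,v in c.items()})
    print(n,np.round(-np.array(c['R']).T@c['t'],3),np.round(c['R'],2).tolist(), (d>0).mean())
print(observe())
E
```

```text
pics
top [0.455 0.015 1.144] [[0.0, -1.0, 0.01], [-0.99, -0.0, -0.11], [0.11, -0.01, -0.99]] 0.996125
scene [ 0.973 -0.529  0.76 ] [[0.81, 0.58, -0.02], [0.42, -0.61, -0.67], [-0.4, 0.54, -0.74]] 0.9960703125
{'time': 0.1, 'q': array([ 1.01659800e+00,  2.77077367e-01, -2.77572140e-02,  1.26801285e+00,
        4.51976450e-06,  1.46740498e+00]), 'dq': array([-0.00262905, -0.00185742,  0.00299157,  0.00175662, -0.00080022,
       -0.00048405]), 'joint_efforts': array([ 9.06888690e-04, -4.46707606e+01,  2.96129054e+01,  8.43104208e-03,
       -4.68788767e-05,  2.80850777e-06]), 'tool_pos': array([0.2719312 , 0.56194572, 0.23025249]), 'eef_rot': array([-3.33292104e-04,  2.23499550e-01,  9.74703493e-01, -9.69885156e-04]), 'contact_force': array([0.69997734, 0.39271639, 0.15622024]), 'moment': array([ 0.04204621, -0.04904048,  0.00988141]), 'gripper_force': 0.0, 'opening': 0.08566880684568187}
```

View pics/top0.png

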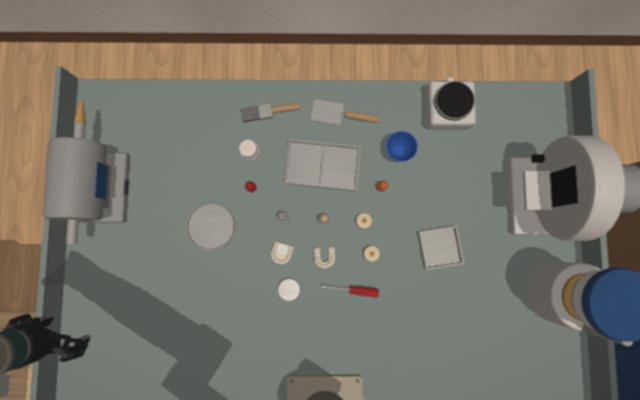

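View pics/scene0.png

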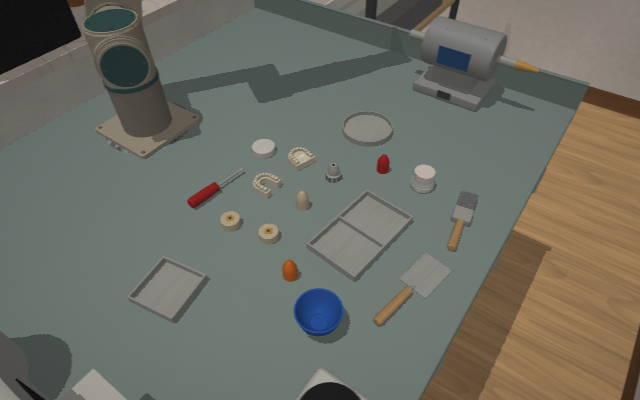

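The top view shows the upper cast at (282,252), the open lower cast at (325,257), the wheels at (364,220) and (372,254), and the cream cone at (323,218). The chuck is at (282,216), the jar at (248,149), the dish at (211,226), the pan at (322,165) and the square tray at (440,247). Cone candidates are (323,218) cream, (251,186) red and (382,186) orange; only the cream one fits. I'll confirm it in an enlarged crop and measure.

```bash
python3 - <<'E'
from h import *
o=np.load('top0.npz'); im,d=o['im'],o['d']; c={k:o[k] for k in('intrinsics','R','t')}
P=cloud(c,d); print('f',c['intrinsics'][0,0])
crop=im[130:310,180:480]; cv2.imwrite('pics/crop.png',cv2.resize(crop[:,:,::-1],(800,480),interpolation=cv2.INTER_CUBIC))
print('table z',np.nanmedian(P[270:285,180:240,2]))
m=((P[:,:,2]>0.008)&(P[:,:,2]<0.09)).astype(np.uint8); m[:100]=0;m[310:]=0;m[:,:180]=0;m[:,480:]=0
n,l,s,ce=cv2.connectedComponentsWithStats(m)
for i in range(1,n):
    if s[i,4]<30: continue
    q=P[l==i]; r=cv2.minAreaRect(q[:,:2].astype(np.float32)*1000)
    print(np.round(ce[i]),s[i,4],'z98',np.round(np.percentile(q[:,2],98),4),'zmed',np.round(np.median(q[:,2]),4),'mean',np.round(q[:,:2].mean(0),4),'rect',np.round(r[0],1),np.round(r[1],1),round(r[2],1))
E
```

```text
f 398.65942037419484
table z 0.00034598135456465626
[450. 114.] 1448 z98 0.0886 zmed 0.0631 mean [ 0.8248 -0.3495] rect [ 840.1 -359.4] [ 88.6 131.4] 0.1
[265. 111.] 627 z98 0.0246 zmed 0.0194 mean [0.8473 0.1733] rect [851.2 159.3] [ 42.  169.3] 10.5
[362. 117.] 235 z98 0.0246 zmed 0.019 mean [ 0.8317 -0.108 ] rect [ 834.9 -102.3] [114.9  20.2] 78.6
[402. 146.] 678 z98 0.0537 zmed 0.0274 mean [ 0.7435 -0.2208] rect [ 736.8 -215.1] [86.3 87.7] 60.1
[249. 150.] 323 z98 0.0534 zmed 0.0477 mean [0.7261 0.2139] rect [728.7 215.5] [49.1 52.2] 68.8
[322. 164.] 553 z98 0.023 zmed 0.018 mean [0.6931 0.0067] rect [690.3   7.1] [208.1 129.6] 84.3
[250. 186.] 98 z98 0.05 zmed 0.0381 mean [0.6234 0.209 ] rect [625.3 210.2] [28.4 26.1] 4.5
[381. 186.] 97 z98 0.0499 zmed 0.038 mean [ 0.6262 -0.1604] rect [ 628.  -161.7] [28.1 25.3] 46.0
[209. 227.] 229 z98 0.0205 zmed 0.0158 mean [0.5111 0.3265] rect [512.7 323.9] [134.1 134.2] 78.0
[282. 216.] 131 z98 0.0456 zmed 0.0336 mean [0.5402 0.1179] rect [541.2 118.7] [34.3 34.6] 56.7
[323. 218.] 92 z98 0.0504 zmed 0.0381 mean [0.5345 0.0033] rect [535.3   3.4] [27.9 27.8] 48.2
[363. 220.] 193 z98 0.026 zmed 0.0212 mean [ 0.5294 -0.1102] rect [ 529.7 -110.1] [41.8 42.3] 45.5
[441. 247.] 333 z98 0.0228 zmed 0.0179 mean [ 0.4544 -0.3297] rect [ 454.4 -327.9] [108.1 109.6] 9.4
[281. 253.] 363 z98 0.0304 zmed 0.02 mean [0.4389 0.1206] rect [436.7 121.7] [55.6 55.5] 72.2
[371. 253.] 192 z98 0.0253 zmed 0.0209 mean [ 0.4371 -0.1313] rect [ 437.  -131.4] [42.  42.8] 39.9
[324. 258.] 234 z98 0.0307 zmed 0.022 mean [0.4248 0.0016] rect [425.5   1.5] [52.9 53.4] 0.3
[288. 289.] 372 z98 0.0228 zmed 0.0182 mean [0.3376 0.099 ] rect [337.8  99.1] [57.1 58.1] 48.7
[358. 290.] 333 z98 0.0295 zmed 0.023 mean [ 0.3353 -0.0946] rect [338.3 -70.8] [159.6  26. ] 82.8
```

View pics/crop.png

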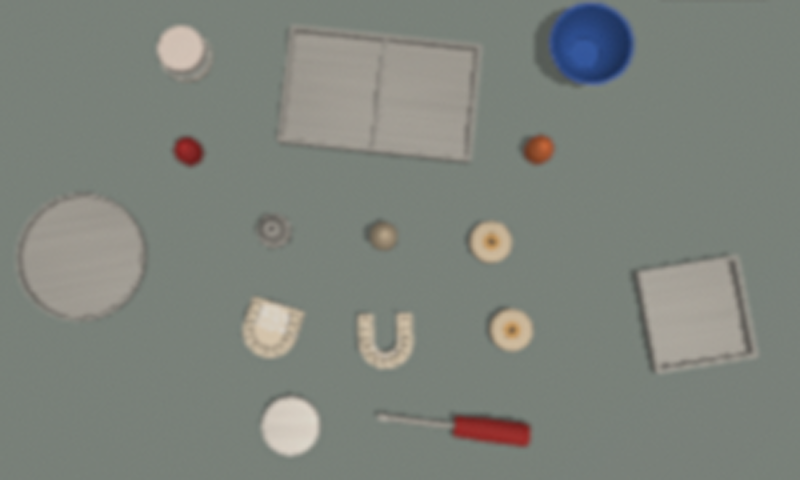

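The crop confirms five targets: the cream cone at crop (383,236), the solid upper cast at (272,328), the open lower cast at (386,340), and the wheels with brass eyes at (490,242) and (511,330). The plain white disc at (290,425) and the red and orange cones are look-alikes. Next I'll hover over the upper cast.

{"method": "step_arm", "body": {
  "motion": [
    [[0.39,-0.987,-0.178,0,0,0.075,1],[0.39,-0.987,-0.178,0,0,0.075,1],[0.39,-0.987,-0.178,0,0,0.075,1],[0.39,-0.987,-0.178,0,0,0.075,1],[0.39,-0.987,-0.178,0,0,0.075,1]]
  ]
}}

```text
time: 0.6
tool_pos: [0.3307, 0.413, 0.2039]
eef_rot: [-0.0, 0.201, 0.98, -0.0]
contact_force: [0.6, -0.0, -0.2]
opening: 0.0856
gripper_force: 0.0
```

{"method": "step_arm", "body": {
  "motion": [
    [[0.39,-0.987,-0.178,0,0,0.075,1],[0.39,-0.987,-0.178,0,0,0.075,1],[0.39,-0.987,-0.178,0,0,0.075,1],[0.39,-0.987,-0.178,0,0,0.075,1],[0.39,-0.987,-0.178,0,0,0.075,1]]
  ]
}}

```text
time: 1.1
tool_pos: [0.3892, 0.2651, 0.1773]
eef_rot: [-0.0, 0.179, 0.984, -0.0]
contact_force: [-0.3, -0.8, -0.6]
opening: 0.0857
gripper_force: 0.0
```

{"method": "step_arm", "body": {
  "motion": [
    [[0.39,-0.987,-0.178,0,0,0.075,1],[0.39,-0.987,-0.178,0,0,0.075,1],[0.39,-0.987,-0.178,0,0,0.075,1],[0.39,-0.987,-0.178,0,0,0.075,1],[0.39,-0.987,-0.178,0,0,0.075,1]]
  ]
}}

```text
time: 1.6
tool_pos: [0.4477, 0.1171, 0.1507]
eef_rot: [-0.0, 0.157, 0.988, -0.0]
contact_force: [0.4, -0.4, -0.1]
opening: 0.0853
gripper_force: 0.0
```

```bash
cat >> h.py <<'E'
def state():
    o=observe(); w,x,y,z=o['eef_rot']
    from scipy.spatial.transform import Rotation as Ro
    M=Ro.from_quat([x,y,z,w]).as_matrix()
    print('t',round(o['time'],2),'tcp',np.round(o['tool_pos'],4),'yawY',round(np.degrees(np.arctan2(M[1,1],M[0,1])),1),'zax',np.round(M[:,2],3),'open',round(o['opening'],4),'F',np.round(o['contact_force'],1),'g',round(o['gripper_force'],1),'q',np.round(o['q'],2))
    return o
def comps(P,zl=0.008,zh=0.09,amin=30,box=None):
    m=(P[:,:,2]>zl)&(P[:,:,2]<zh)
    if box: m&=(P[:,:,0]>box[0])&(P[:,:,0]<box[1])&(P[:,:,1]>box[2])&(P[:,:,1]<box[3])
    n,l,s,ce=cv2.connectedComponentsWithStats(m.astype(np.uint8))
    for i in range(1,n):
        if s[i,4]<amin: continue
        q=P[l==i]; r=cv2.minAreaRect(q[:,:2].astype(np.float32)*1000)
        print(np.round(ce[i]),s[i,4],'z98',np.round(np.percentile(q[:,2],98),4),'zmed',np.round(np.median(q[:,2]),4),'rect',np.round(r[0],1),np.round(r[1],1),round(r[2],1))
E
python3 - <<'E'
from h import *
state(); im,d,c=snap('wrist','w1.png'); P=cloud(c,d)
print('table',np.nanmedian(P[:,:,2])); comps(P,amin=800)
o=np.load('scene0.npz'); P=cloud({k:o[k] for k in('intrinsics','R','t')},o['d']); print('scene'); comps(P,box=(0.32,0.8,-.4,.4))
E
```

```text
t 1.6 tcp [0.4477 0.1171 0.1507] yawY 71.9 zax [-0.001 -0.    -1.   ] open 0.0853 F [ 0.4 -0.4 -0.1] g 0.0 q [ 0.12  0.05 -0.48  1.05  0.    0.43]
table 0.0006968457730152799
[266.  82.] 3526 z98 0.0198 zmed 0.0182 rect [335.2 100.1] [59.3 58.7] 25.9
[542. 181.] 2644 z98 0.0171 zmed 0.0146 rect [510.7 324.8] [136.1 134.9] 66.6
[ 80. 146.] 2813 z98 0.0266 zmed 0.0227 rect [335.1 -70.3] [160.7  25.4] 83.3
[323. 178.] 2744 z98 0.0275 zmed 0.0186 rect [434.2 122.3] [55.7 56. ] 73.4
[208. 201.] 2067 z98 0.0277 zmed 0.0193 rect [423.3   0.9] [55.9 57.5] 1.9
[101. 247.] 1500 z98 0.0219 zmed 0.02 rect [ 435.  -130.5] [43.1 44.2] 21.8
[350. 265.] 952 z98 0.043 zmed 0.0303 rect [534.2 121.1] [37.1 28.7] 81.8
[249. 293.] 839 z98 0.0482 zmed 0.0334 rect [530.3   7.1] [29.2 21.5] 39.6
[483. 381.] 1032 z98 0.049 zmed 0.0457 rect [718.2 226.8] [43.7 28.1] 36.4
scene
[366. 127.] 329 z98 0.0185 zmed 0.0136 rect [510. 323.] [132.4 139.6] 30.1
[264. 148.] 279 z98 0.0212 zmed 0.0176 rect [343.3  97. ] [46.3 60.8] 0.7
[299. 157.] 398 z98 0.0282 zmed 0.0186 rect [436.3 120.1] [58.4 55.8] 72.5
[382. 163.] 
[... 280 characters left out ...]
6] 83.2
[264. 182.] 366 z98 0.0288 zmed 0.0189 rect [ 4.24e+02 -2.00e-01] [56.4 58.7] 0.8
[359. 233.] 1207 z98 0.02 zmed 0.0159 rect [687.4   6.6] [211.4 130.2] 84.4
[302. 199.] 194 z98 0.0477 zmed 0.0311 rect [537.2  -1.1] [28.5 22.2] 53.6
[230. 220.] 301 z98 0.0232 zmed 0.0199 rect [ 434.6 -133. ] [42.3 44.5] 61.0
[268. 233.] 311 z98 0.023 zmed 0.0197 rect [ 528.2 -112.3] [42.2 44. ] 74.1
[167. 288.] 865 z98 0.0208 zmed 0.0164 rect [ 451.4 -328.5] [111.6 110.2] 9.5
[289. 270.] 240 z98 0.0485 zmed 0.033 rect [ 629.7 -167.8] [29.1 22.1] 41.0
[318. 310.] 1568 z98 0.0515 zmed 0.0311 rect [ 734.4 -216.1] [87.5 89.4] 56.0
[307. 384.] 85 z98 0.0596 zmed 0.0571 rect [ 797.2 -333.3] [ 5.6 60. ] 0.1
```

View pics/w1.png

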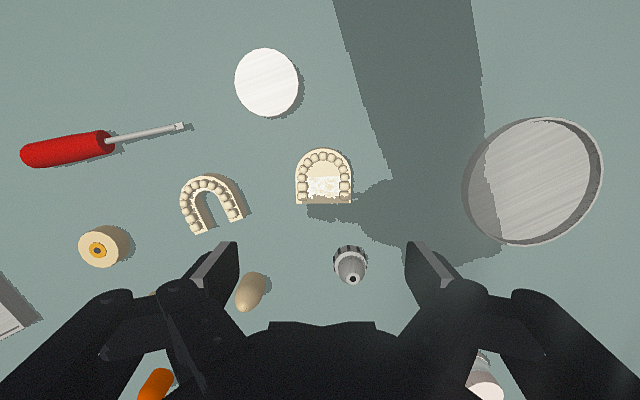

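The wrist view shows the upper cast centred at (323,178) with teeth up. All three views agree within 3 mm, with heights of about 27 mm for the casts, 20 mm for the wheels and 48 mm for the cone. Now I'll go down and grip.

{"method": "step_arm", "body": {
  "motion": [
    [[-0.05,0.03,-1,0,0,0,1],[0,0,-1,0,0,0,1],[0,0,-1,0,0,0,1],[0,0,-1,0,0,0,1],[0,0,-0.95,0,0,0,1]]
  ]
}}

```text
time: 2.15
tool_pos: [0.4457, 0.1193, 0.0013]
eef_rot: [-0.0, 0.157, 0.988, -0.0]
contact_force: [0.2, -0.9, 0.6]
opening: 0.0855
gripper_force: 0.0
```

{"method": "step_arm", "body": {
  "motion": [
    [[0,0,0,0,0,0,-1],[0,0,0,0,0,0,-1],[0,0,0,0,0,0,-1],[0,0,0,0,0,0,-1],[0,0,0,0,0,0,-1]]
  ]
}}

```text
time: 2.65
tool_pos: [0.4475, 0.1195, 0.0039]
eef_rot: [0.001, 0.157, 0.988, 0.0]
contact_force: [0.1, -0.5, -1.3]
opening: 0.0542
gripper_force: 63.8
```

{"method": "step_arm", "body": {
  "motion": [
    [[0,0,0.5,0,0,0,-1],[0,0,1,0,0,0,-1],[0,0,1,0,0,0,-1],[0,0,0.8,0,0,0,-1],[0.68,-0.2,0,0,0,-0.94,-1]]
  ]
}}

```text
time: 3.15
tool_pos: [0.4675, 0.114, 0.1056]
eef_rot: [0.002, 0.213, 0.977, 0.001]
contact_force: [0.6, -0.3, -0.1]
opening: 0.0544
gripper_force: 64.0
```

{"method": "step_arm", "body": {
  "motion": [
    [[0.68,-0.2,0,0,0,-0.94,-1],[0.68,-0.2,0,0,0,-0.94,-1],[0.68,-0.2,0,0,0,-0.94,-1],[0.68,-0.2,0,0,0,-0.94,-1],[0.68,-0.2,0,0,0,-0.94,-1]]
  ]
}}

```text
time: 3.65
tool_pos: [0.5696, 0.083, 0.1023]
eef_rot: [0.0, 0.478, 0.878, 0.0]
contact_force: [-0.2, 0.0, -0.5]
opening: 0.0541
gripper_force: 63.9
```

{"method": "step_arm", "body": {
  "motion": [
    [[0.68,-0.2,0,0,0,-0.94,-1],[0.68,-0.2,0,0,0,-0.94,-1],[0.68,-0.2,0,0,0,-0.94,-1],[0.68,-0.2,0,0,0,-0.94,-1],[0.68,-0.2,0,0,0,-0.94,-1]]
  ]
}}

```text
time: 4.15
tool_pos: [0.6716, 0.053, 0.1021]
eef_rot: [0.0, 0.704, 0.71, 0.0]
contact_force: [-0.1, 0.3, -0.1]
opening: 0.054
gripper_force: 63.9
```

{"method": "step_arm", "body": {
  "motion": [
    [[0.68,-0.2,0,0,0,-0.94,-1],[0,0,0,0,0,0,-1],[0,0,0,0,0,0,-1],[0,0,0,0,0,0,-1],[0,0,0,0,0,0,-1]]
  ]
}}

```text
time: 4.65
tool_pos: [0.69, 0.0477, 0.1017]
eef_rot: [-0.0, 0.741, 0.672, -0.0]
contact_force: [0.4, -0.4, -1.3]
opening: 0.0541
gripper_force: 63.9
```

```bash
python3 - <<'E'
from h import *
state(); im,d,c=snap('wrist','w2.png'); P=cloud(c,d); comps(P,amin=500)
E
```

```text
t 4.65 tcp [0.69   0.0477 0.1017] yawY -5.6 zax [-0.001  0.    -1.   ] open 0.0541 F [ 0.4 -0.4 -1.3] g 63.9 q [-0.02  0.48 -0.02  1.07  0.    1.64]
[521.  60.] 6123 z98 0.0213 zmed 0.019 rect [853.6 133.9] [ 42.3 117.2] 9.6
[124. 134.] 2267 z98 0.0433 zmed 0.0302 rect [544.3 120.1] [37.4 29. ] 85.7
[326. 165.] 2623 z98 0.0195 zmed 0.0179 rect [693.8  62. ] [ 99.4 128.7] 83.9
[ 38. 279.] 3203 z98 0.0277 zmed 0.0193 rect [425.7   1.3] [54.9 57.2] 2.6
[150. 269.] 1436 z98 0.0482 zmed 0.0332 rect [536.1   7.5] [22.2 28.8] 66.8
[185. 368.] 805 z98 0.022 zmed 0.0202 rect [ 534.3 -115.9] [45.5 24.1] 45.2
```

View pics/w2.png

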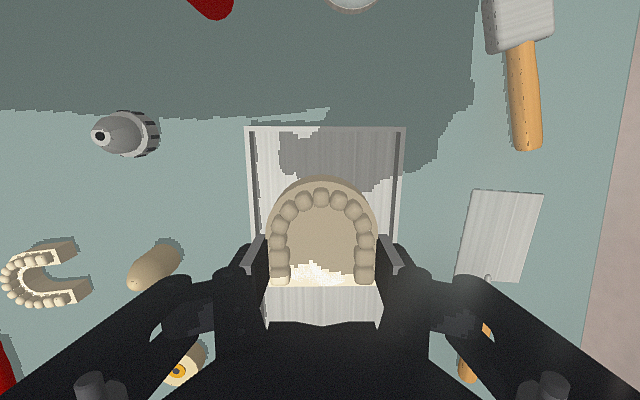

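The cast is held straight, teeth up at (322,240), over the +y bay. Lowering it now.

{"method": "step_arm", "body": {
  "motion": [
    [[0.1,0,-0.8,0,0,0,-1],[0,0,-0.8,0,0,0,-1],[0,0,-0.8,0,0,0,-1],[0,0,-0.45,0,0,0,-1],[0,0,-0.3,0,0,0,-1]]
  ]
}}

```text
time: 5.2
tool_pos: [0.6925, 0.0475, 0.0074]
eef_rot: [-0.001, 0.741, 0.672, -0.001]
contact_force: [-19.2, 0.1, 52.6]
opening: 0.0545
gripper_force: 70.2
```

{"method": "step_arm", "body": {
  "motion": [
    [[0,0,0,0,0,0,-1],[0,0,0,0,0,0,-1],[0,0,0,0,0,0,0.7],[0,0,0,0,0,0,0.7],[0,0,0,0,0,0,0.7]]
  ]
}}

```text
time: 5.7
tool_pos: [0.6945, 0.0473, 0.0076]
eef_rot: [0.0, 0.741, 0.671, 0.0]
contact_force: [0.6, -0.5, -0.2]
opening: 0.0725
gripper_force: 0.0
```

{"method": "step_arm", "body": {
  "motion": [
    [[0,0,0.6,0,0,0,0.7],[0,0,1,0,0,0,0.7],[0,0,1,0,0,0,0.7],[0,0,1,0,0,0,1],[0,0,0.4,0,0,0,1]]
  ]
}}

```text
time: 6.2
tool_pos: [0.6965, 0.0473, 0.1312]
eef_rot: [0.002, 0.741, 0.671, 0.002]
contact_force: [0.4, -0.3, -0.8]
opening: 0.0855
gripper_force: 0.0
```

{"method": "step_arm", "body": {
  "motion": [
    [[-0.58,-0.1,0,0,0,0.94,1],[-0.58,-0.1,0,0,0,0.94,1],[-0.58,-0.1,0,0,0,0.94,1],[-0.58,-0.1,0,0,0,0.94,1],[-0.58,-0.1,0,0,0,0.94,1]]
  ]
}}

```text
time: 6.7
tool_pos: [0.6058, 0.0322, 0.1262]
eef_rot: [-0.001, 0.523, 0.852, -0.0]
contact_force: [-0.3, -0.2, 0.2]
opening: 0.0854
gripper_force: 0.0
```

{"method": "step_arm", "body": {
  "motion": [
    [[-0.58,-0.1,0,0,0,0.94,1],[-0.58,-0.1,0,0,0,0.94,1],[-0.58,-0.1,0,0,0,0.94,1],[-0.58,-0.1,0,0,0,0.94,1],[-0.58,-0.1,0,0,0,0.94,1]]
  ]
}}

```text
time: 7.2
tool_pos: [0.5188, 0.0172, 0.1264]
eef_rot: [-0.001, 0.265, 0.964, -0.0]
contact_force: [0.1, -0.4, 0.1]
opening: 0.0854
gripper_force: 0.0
```

{"method": "step_arm", "body": {
  "motion": [
    [[-0.58,-0.1,0,0,0,0.94,1],[-0.58,-0.1,0,0,0,0.94,1],[-0.58,-0.1,0,0,0,0.94,1],[-0.58,-0.1,0,0,0,0.94,1],[-0.58,-0.1,0,0,0,0.94,1]]
  ]
}}

```text
time: 7.7
tool_pos: [0.4318, 0.0023, 0.1265]
eef_rot: [-0.001, -0.014, 1.0, 0.0]
contact_force: [-0.1, -0.5, -0.0]
opening: 0.0855
gripper_force: 0.0
```

```bash
python3 - <<'E'
from h import *
state(); im,d,c=snap('wrist'); P=cloud(c,d); comps(P,amin=500)
im,d,c=snap('top','t2.png'); P=cloud(c,d);print('top'); comps(P,box=(.61,.76,-.12,.14),zl=0.021)
E
```

```text
t 7.7 tcp [0.4318 0.0023 0.1265] yawY 91.6 zax [-0.001  0.    -1.   ] open 0.0855 F [-0.1 -0.5 -0. ] g 0.0 q [-0.14  0.02 -0.56  0.99 -0.   -0.17]
[439.  88.] 4307 z98 0.0196 zmed 0.0182 rect [335.3  99.5] [59.  59.2] 44.3
[207.  78.] 3844 z98 0.0267 zmed 0.023 rect [334.9 -70.1] [159.7  25.5] 83.7
[ 27. 205.] 2074 z98 0.0193 zmed 0.0155 rect [ 454.8 -278.5] [ 54.  119.5] 70.9
[320. 185.] 2173 z98 0.0277 zmed 0.0202 rect [423.2   1. ] [55.9 56.6] 2.4
[180. 195.] 1889 z98 0.0219 zmed 0.0202 rect [ 434.6 -130.5] [43.1 43.1] 77.2
[594. 275.] 1634 z98 0.0169 zmed 0.0136 rect [519.8 298. ] [136.6  80.5] 18.4
[320. 294.] 964 z98 0.048 zmed 0.0341 rect [529.    3.3] [29.  22.2] 88.0
[160. 371.] 717 z98 0.0479 zmed 0.0372 rect [ 622.4 -160. ] [28.9 19.8] 54.5
[502. 373.] 613 z98 0.047 zmed 0.0289 rect [622.2 203.3] [21.6 13.9] 18.8
top
[304. 161.] 308 z98 0.0341 zmed 0.0251 rect [697.9  59. ] [55.6 56. ] 86.1
```

{"method": "step_arm", "body": {
  "motion": [
    [[0.07,-0.03,-1,0,0,0,1],[0,0,-1,0,0,0,1],[0,0,-1,0,0,0,1],[0,0,-0.8,0,0,0,1],[0,0,-0.35,0,0,0,1]]
  ]
}}

```text
time: 8.3
tool_pos: [0.4339, 0.0017, 0.0004]
eef_rot: [-0.002, -0.01, 1.0, 0.0]
contact_force: [-0.1, -0.5, 0.1]
opening: 0.0854
gripper_force: 0.0
```

{"method": "step_arm", "body": {
  "motion": [
    [[0,0,0,0,0,0,-1],[0,0,0,0,0,0,-1],[0,0,0,0,0,0,-1],[0,0,0,0,0,0,-1],[0,0,0,0,0,0,-1]]
  ]
}}

```text
time: 8.8
tool_pos: [0.4369, 0.0012, 0.004]
eef_rot: [0.002, -0.011, 1.0, -0.0]
contact_force: [0.7, 0.1, 4.5]
opening: 0.0541
gripper_force: 63.6
```

{"method": "step_arm", "body": {
  "motion": [
    [[0,0,0.5,0,0,0,-1],[0,0,1,0,0,0,-1],[0,0,1,0,0,0,-1],[0,0,0.8,0,0,0,-1],[0.64,-0.09,0,0,0,0.927,-1]]
  ]
}}

```text
time: 9.3
tool_pos: [0.455, -0.0012, 0.105]
eef_rot: [0.002, -0.068, 0.998, -0.0]
contact_force: [1.9, -0.3, -0.3]
opening: 0.0544
gripper_force: 63.5
```

{"method": "step_arm", "body": {
  "motion": [
    [[0.64,-0.09,0,0,0,0.927,-1],[0.64,-0.09,0,0,0,0.927,-1],[0.64,-0.09,0,0,0,0.927,-1],[0.64,-0.09,0,0,0,0.927,-1],[0.64,-0.09,0,0,0,0.927,-1]]
  ]
}}

```text
time: 9.8
tool_pos: [0.551, -0.0149, 0.1018]
eef_rot: [-0.0, -0.34, 0.94, -0.0]
contact_force: [-0.1, 0.6, -0.4]
opening: 0.0541
gripper_force: 63.5
```

{"method": "step_arm", "body": {
  "motion": [
    [[0.64,-0.09,0,0,0,0.927,-1],[0.64,-0.09,0,0,0,0.927,-1],[0.64,-0.09,0,0,0,0.927,-1],[0.64,-0.09,0,0,0,0.927,-1],[0.64,-0.09,0,0,0,0.927,-1]]
  ]
}}

```text
time: 10.3
tool_pos: [0.6469, -0.0284, 0.1017]
eef_rot: [-0.0, -0.585, 0.811, 0.0]
contact_force: [0.3, 0.3, -1.3]
opening: 0.0542
gripper_force: 63.5
```

{"method": "step_arm", "body": {
  "motion": [
    [[0.64,-0.09,0,0,0,0.927,-1],[0.64,-0.09,0,0,0,0.927,-1],[0,0,0,0,0,0,-1],[0,0,0,0,0,0,-1],[0,0,0,0,0,0,-1]]
  ]
}}

```text
time: 10.8
tool_pos: [0.6835, -0.0334, 0.1014]
eef_rot: [-0.001, -0.67, 0.743, 0.001]
contact_force: [0.2, 0.9, -0.1]
opening: 0.0542
gripper_force: 63.6
```

```bash
python3 - <<'E'
from h import *
state(); im,d,c=snap('wrist','w3.png'); P=cloud(c,d); comps(P,amin=500)
E
```

```text
t 10.8 tcp [ 0.6835 -0.0334  0.1014] yawY 174.1 zax [-0.002  0.    -1.   ] open 0.0542 F [ 0.2  0.9 -0.1] g 63.6 q [-0.14  0.47 -0.04  1.07  0.   -1.61]
[213.   6.] 1076 z98 0.0513 zmed 0.0482 rect [ 737.9 -181.3] [21.9 49.2] 79.6
[382.  24.] 1877 z98 0.0486 zmed 0.0377 rect [ 627.6 -160.3] [24.7 30.2] 75.2
[623.  48.] 1927 z98 0.0216 zmed 0.0193 rect [ 447.  -129.6] [23.1 43.9] 7.8
[512.  87.] 3201 z98 0.022 zmed 0.0202 rect [ 528.4 -110.5] [43.4 43.6] 52.2
[130. 126.] 3555 z98 0.0207 zmed 0.0178 rect [ 831.6 -104.2] [110.2  19.7] 80.3
[320. 167.] 2579 z98 0.0195 zmed 0.0179 rect [682.6 -47.3] [ 97.4 128.7] 84.0
[501. 229.] 1606 z98 0.0483 zmed 0.0335 rect [5.365e+02 2.000e-01] [29.5 22.9] 43.4
[319. 296.] 3033 z98 0.0312 zmed 0.0225 rect [696.1  55.2] [49.2 55.4] 85.3
```

View pics/w3.png

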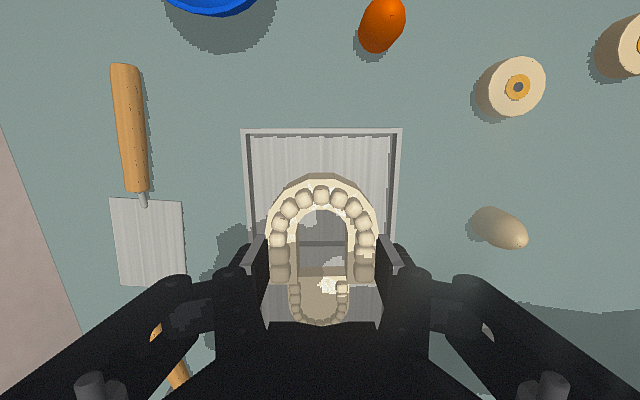

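The lower cast is straight, teeth up at (322,235), over the -y bay. The upper cast stands flat in the other bay at (319,296). Lowering.

{"method": "step_arm", "body": {
  "motion": [
    [[0,0,-0.8,0,0,0,-1],[0,0,-0.8,0,0,0,-1],[0,0,-0.8,0,0,0,-1],[0,0,-0.4,0,0,0,-1],[0,0,-0.28,0,0,0,-1]]
  ]
}}

```text
time: 11.35
tool_pos: [0.6835, -0.0334, 0.0082]
eef_rot: [-0.001, -0.67, 0.742, 0.001]
contact_force: [0.3, 0.1, -0.0]
opening: 0.054
gripper_force: 63.6
```

{"method": "step_arm", "body": {
  "motion": [
    [[0,0,0,0,0,0,-1],[0,0,0,0,0,0,-1],[0,0,0,0,0,0,0.7],[0,0,0,0,0,0,0.7],[0,0,0,0,0,0,0.7]]
  ]
}}

```text
time: 11.85
tool_pos: [0.6853, -0.0338, 0.0099]
eef_rot: [0.0, -0.67, 0.742, -0.0]
contact_force: [-0.4, 1.2, 0.9]
opening: 0.0725
gripper_force: 0.0
```

{"method": "step_arm", "body": {
  "motion": [
    [[0,0,0.6,0,0,0,0.7],[0,0,1,0,0,0,0.7],[0,0,1,0,0,0,0.7],[0,0,1,0,0,0,1],[0,0,0.4,0,0,0,1]]
  ]
}}

```text
time: 12.35
tool_pos: [0.6872, -0.034, 0.1334]
eef_rot: [0.002, -0.67, 0.742, -0.002]
contact_force: [0.9, -0.1, -0.2]
opening: 0.0854
gripper_force: 0.0
```

{"method": "step_arm", "body": {
  "motion": [
    [[-0.99,0.24,0,0,0,0,1],[-0.99,0.24,0,0,0,0,1],[-0.99,0.24,0,0,0,0,1],[-0.99,0.24,0,0,0,0,1],[-0.99,0.24,0,0,0,0,1]]
  ]
}}

```text
time: 12.85
tool_pos: [0.5345, 0.0026, 0.1285]
eef_rot: [-0.0, -0.67, 0.742, 0.0]
contact_force: [-0.1, 0.4, 0.1]
opening: 0.0855
gripper_force: 0.0
```

```bash
python3 - <<'E'
from h import *
state(); im,d,c=snap('wrist','w4.png'); P=cloud(c,d); comps(P,amin=500)
im,d,c=snap('scene','s4.png'); P=cloud(c,d);print('scene'); comps(P,box=(.61,.76,-.12,.14),zl=0.021); comps(P,box=(.5,.57,-.03,.03))
E
```

```text
t 12.85 tcp [0.5345 0.0026 0.1285] yawY 174.1 zax [-0.001  0.    -1.   ] open 0.0855 F [-0.1  0.4  0.1] g 0.0 q [-0.12  0.2  -0.36  1.02 -0.   -1.58]
[186.  13.] 1194 z98 0.0451 zmed 0.0304 rect [ 624.3 -156.1] [29.9 16.2] 20.5
[426.  26.] 2645 z98 0.0222 zmed 0.0203 rect [ 435.8 -128.6] [38.2 43.2] 83.6
[548.  61.] 4097 z98 0.0267 zmed 0.0216 rect [336.7 -66. ] [150.3  23.7] 84.5
[316.  64.] 2370 z98 0.022 zmed 0.0203 rect [ 527.7 -110.2] [42.8 42.9] 25.5
[144. 180.] 4968 z98 0.0192 zmed 0.0165 rect [687.3  -2.4] [187.5 130.4] 84.3
[151. 159.] 3272 z98 0.0315 zmed 0.0229 rect [684.2 -46.9] [56.2 57.9] 84.7
[323. 197.] 904 z98 0.0485 zmed 0.0383 rect [533.5   2. ] [27.1 28.7] 84.5
[164. 258.] 2675 z98 0.0311 zmed 0.0223 rect [694.9  55.8] [51.1 56.8] 87.3
[524. 265.] 2711 z98 0.0194 zmed 0.0181 rect [335.4  97.5] [55.8 60.8] 88.2
[328. 303.] 1096 z98 0.043 zmed 0.0287 rect [539.1 115.1] [28.9 37.3] 89.1
[ 33. 315.] 1264 z98 0.0204 zmed 0.0168 rect [856.9 105.9] [18.3 62.4] 10.3
[163. 384.] 661 z98 0.0462 zmed 0.0266 rect [735.4 198. ] [39.7 14.7] 14.1
scene
[375. 215.] 405 z98 0.032 zmed 0.024 rect [695.1  54.9] [51.8 56.8] 86.0
[345. 244.] 321 z98 0.0324 zmed 0.0276 rect [683.5 -48.8] [55.8 57.8] 82.2
[302. 199.] 199 z98 0.0484 zmed 0.0302 rect [537.2  -1.3] [28.7 22. ] 50.4
```

View pics/w4.png

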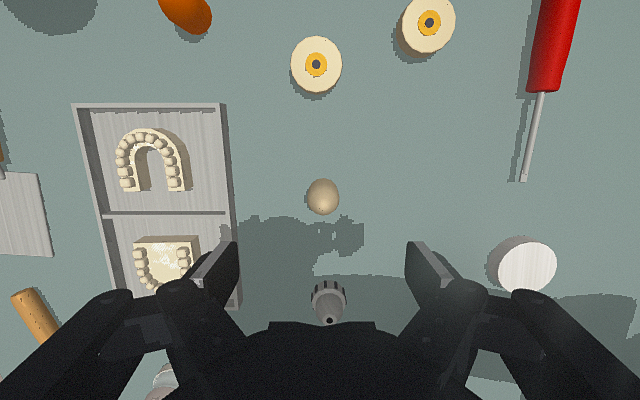

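Both casts stand in their bays at (150,160) and (165,265), and the cream cone is centred under the gripper at (323,197). Gripping the cone.

{"method": "step_arm", "body": {
  "motion": [
    [[0,0,-1,0,0,0,1],[0,0,-1,0,0,0,1],[0,0,-1,0,0,0,1],[0,0,-0.8,0,0,0,1],[0,0,-0.36,0,0,0,1]]
  ]
}}

```text
time: 13.45
tool_pos: [0.5346, 0.0024, 0.0017]
eef_rot: [-0.001, -0.67, 0.742, 0.002]
contact_force: [-0.4, -0.1, 0.1]
opening: 0.0854
gripper_force: 0.0
```

{"method": "step_arm", "body": {
  "motion": [
    [[0,0,0,0,0,0,-1],[0,0,0,0,0,0,-1],[0,0,0,0,0,0,-1],[0,0,0,0,0,0,-1],[0,0,0,0,0,0,-1]]
  ]
}}

```text
time: 13.95
tool_pos: [0.5379, 0.0021, 0.0062]
eef_rot: [0.001, -0.67, 0.742, -0.001]
contact_force: [0.0, -0.7, 6.6]
opening: 0.0278
gripper_force: 59.5
```

{"method": "step_arm", "body": {
  "motion": [
    [[0,0,0,0,0,0,-1],[0,0,0.5,0,0,0,-1],[0,0,0.8,0,0,0,-1],[0,0,1,0,0,0,-1],[0,0,1,0,0,0,-1]]
  ]
}}

```text
time: 14.45
tool_pos: [0.5359, 0.0024, 0.1045]
eef_rot: [-0.0, -0.67, 0.742, 0.0]
contact_force: [0.1, -0.2, 0.4]
opening: 0.028
gripper_force: 59.2
```

{"method": "step_arm", "body": {
  "motion": [
    [[-0.25,-1,0,0,0,0,-1],[-0.25,-1,0,0,0,0,-1],[-0.25,-1,0,0,0,0,-1],[-0.25,-1,0,0,0,0,-1],[-0.25,-1,0,0,0,0,-1]]
  ]
}}

```text
time: 14.95
tool_pos: [0.4985, -0.1488, 0.1039]
eef_rot: [0.0, -0.67, 0.742, -0.0]
contact_force: [0.9, -0.1, -0.3]
opening: 0.0278
gripper_force: 59.2
```

{"method": "step_arm", "body": {
  "motion": [
    [[-0.25,-1,0,0,0,0,-1],[-0.25,-1,0,0,0,0,-1],[-0.25,-1,0,0,0,0,-1],[-0.25,-1,0,0,0,0,-1],[-0.25,-1,0,0,0,0,-1]]
  ]
}}

```text
time: 15.45
tool_pos: [0.4609, -0.2989, 0.1039]
eef_rot: [0.0, -0.67, 0.742, -0.0]
contact_force: [0.1, -0.2, -0.5]
opening: 0.028
gripper_force: 59.2
```

{"method": "step_arm", "body": {
  "motion": [
    [[-0.25,-1,0,0,0,0,-1],[0,0,0,0,0,0,-1],[0,0,0,0,0,0,-1],[0,0,0,0,0,0,-1],[0,0,0,0,0,0,-1]]
  ]
}}

```text
time: 15.95
tool_pos: [0.4538, -0.3265, 0.1034]
eef_rot: [0.0, -0.671, 0.742, 0.0]
contact_force: [-0.2, -0.3, 0.4]
opening: 0.0282
gripper_force: 59.2
```

```bash
python3 - <<'E'
from h import *
state(); im,d,c=snap('wrist','w5.png'); P=cloud(c,d); comps(P,amin=500)
im,d,c=snap('scene','s5.png'); P=cloud(c,d); comps(P,box=(.40,.51,-.39,-.27),zl=0.09,zh=.17)
E
```

```text
t 15.95 tcp [ 0.4538 -0.3265  0.1034] yawY 174.2 zax [-0.     0.001 -1.   ] open 0.0282 F [-0.2 -0.3  0.4] g 59.2 q [-0.74  0.26 -0.33  0.98  0.   -2.21]
[324. 179.] 2343 z98 0.0195 zmed 0.0179 rect [ 452.4 -327.6] [108.3 108.5] 9.3
[ 34. 344.] 4756 z98 0.0501 zmed 0.0294 rect [ 737.3 -224.4] [87.3 63.1] 26.5
[152. 257.] 331 z98 0.1693 zmed 0.13 rect [ 467.2 -330.6] [25.2 78.1] 85.7
```

View pics/w5.png

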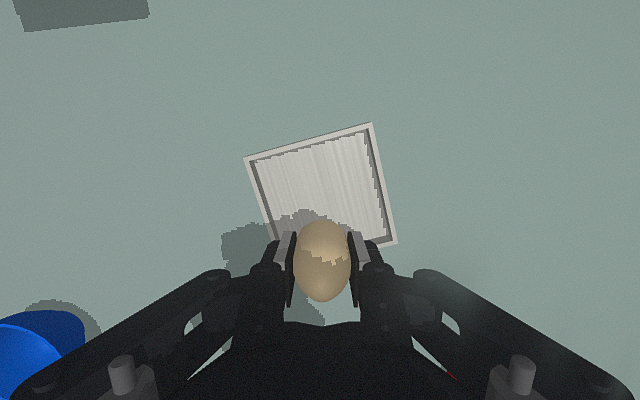

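The cone is upright in the fingers at (322,260), centred over the square tray. Lowering.

{"method": "step_arm", "body": {
  "motion": [
    [[0,0,-0.8,0,0,0,-1],[0,0,-0.8,0,0,0,-1],[0,0,-0.8,0,0,0,-1],[0,0,-0.4,0,0,0,-1],[0,0,-0.3,0,0,0,-1]]
  ]
}}

```text
time: 16.55
tool_pos: [0.4535, -0.3268, 0.0099]
eef_rot: [-0.0, -0.67, 0.742, 0.001]
contact_force: [-12.8, 12.2, 77.2]
opening: 0.0276
gripper_force: 69.4
```

{"method": "step_arm", "body": {
  "motion": [
    [[0,0,0,0,0,0,-1],[0,0,0,0,0,0,-1],[0,0,0,0,0,0,0.2],[0,0,0,0,0,0,0.2],[0,0,0,0,0,0,0.2]]
  ]
}}

```text
time: 17.05
tool_pos: [0.454, -0.3279, 0.0108]
eef_rot: [0.0, -0.67, 0.742, -0.0]
contact_force: [0.3, 1.0, -0.7]
opening: 0.0514
gripper_force: 0.0
```

{"method": "step_arm", "body": {
  "motion": [
    [[0,0,0.5,0,0,0,0.2],[0,0,1,0,0,0,0.2],[0,0,1,0,0,0,0.2],[0,0,1,0,0,0,1],[-0.15,1,0.4,0,0,0,1]]
  ]
}}

```text
time: 17.55
tool_pos: [0.4526, -0.3022, 0.1317]
eef_rot: [0.0, -0.669, 0.743, -0.005]
contact_force: [0.5, 0.5, 0.6]
opening: 0.0779
gripper_force: 0.0
```

{"method": "step_arm", "body": {
  "motion": [
    [[-0.1,1,0,0,0,0,1],[-0.1,1,0,0,0,0,1],[-0.1,1,0,0,0,0,1],[-0.1,1,0,0,0,0,1],[-0.1,1,0,0,0,0,1]]
  ]
}}

```text
time: 18.05
tool_pos: [0.434, -0.1466, 0.1276]
eef_rot: [0.0, -0.67, 0.742, -0.0]
contact_force: [-0.0, 0.0, 0.3]
opening: 0.0855
gripper_force: 0.0
```

```bash
python3 - <<'E'
from h import *
state(); im,d,c=snap('wrist'); P=cloud(c,d); comps(P,amin=500)
im,d,c=snap('top'); P=cloud(c,d);print('top'); comps(P,box=(.40,.51,-.39,-.27),zl=.02); comps(P,box=(.4,.51,-.16,-.08))
im,d,c=snap('scene','s6.png'); P=cloud(c,d);print('scene'); comps(P,box=(.40,.51,-.39,-.27),zl=.02)
E
```

```text
t 18.05 tcp [ 0.434  -0.1466  0.1276] yawY 174.1 zax [ 0. -0. -1.] open 0.0855 F [-0.   0.   0.3] g 0.0 q [-0.47  0.06 -0.51  0.99  0.   -1.94]
[282.  38.] 1794 z98 0.0196 zmed 0.0177 rect [ 447.6 -298.9] [108.7  51.8] 8.4
[  9. 163.] 1113 z98 0.0429 zmed 0.0304 rect [ 705.2 -207.9] [57.6 26.3] 88.3
[433. 213.] 1858 z98 0.0267 zmed 0.0238 rect [ 330.3 -114.2] [71.8 25.3] 83.7
[112. 201.] 1424 z98 0.0479 zmed 0.0331 rect [ 622.6 -164.5] [22.7 29.1] 18.8
[322. 210.] 1645 z98 0.022 zmed 0.0202 rect [ 435.3 -132. ] [42.8 42.5] 39.0
[233. 235.] 1200 z98 0.0216 zmed 0.02 rect [ 526.1 -113.4] [37.7 43.5] 62.2
[ 76. 284.] 2207 z98 0.019 zmed 0.0159 rect [681.9 -53.9] [ 86.7 130.3] 84.3
[ 83. 298.] 829 z98 0.0315 zmed 0.0228 rect [691.3 -63.9] [52.5 21. ] 25.9
[635. 347.] 531 z98 0.0134 zmed 0.0116 rect [103.2  56.2] [13.2 92.6] 8.3
[134. 386.] 519 z98 0.0304 zmed 0.0213 rect [671.4  57.2] [44.1 19.8] 52.0
top
[369. 253.] 152 z98 0.0258 zmed 0.0208 rect [ 437.8 -125.8] [31.8 42.4] 83.6
scene
[166. 283.] 237 z98 0.053 zmed 0.0384 rect [ 459.2 -330.2] [29. 22.] 69.5
```

{"method": "step_arm", "body": {
  "motion": [
    [[0.04,0.48,-1,0,0,0,1],[0,0,-1,0,0,0,1],[0,0,-1,0,0,0,1],[0,0,-0.8,0,0,0,1],[0,0,-0.3,0,0,0,1]]
  ]
}}

```text
time: 18.7
tool_pos: [0.4341, -0.1335, 0.0024]
eef_rot: [-0.001, -0.67, 0.743, 0.002]
contact_force: [0.1, 0.4, -1.0]
opening: 0.0853
gripper_force: 0.0
```

{"method": "step_arm", "body": {
  "motion": [
    [[0,0,0,0,0,0,-1],[0,0,0,0,0,0,-1],[0,0,0,0,0,0,-1],[0,0,0,0,0,0,-1],[0,0,0,0,0,0,-1]]
  ]
}}

```text
time: 19.2
tool_pos: [0.4372, -0.1343, 0.0063]
eef_rot: [0.001, -0.67, 0.742, -0.002]
contact_force: [0.6, -0.3, 6.8]
opening: 0.041
gripper_force: 61.0
```

{"method": "step_arm", "body": {
  "motion": [
    [[0,0,0,0,0,0,-1],[0,0,0.5,0,0,0,-1],[0,0,0.8,0,0,0,-1],[0,0,1,0,0,0,-1],[0,0,1,0,0,0,-1]]
  ]
}}

```text
time: 19.7
tool_pos: [0.4354, -0.1332, 0.105]
eef_rot: [0.0, -0.67, 0.742, -0.0]
contact_force: [0.4, -0.1, -1.1]
opening: 0.0413
gripper_force: 60.9
```

{"method": "step_arm", "body": {
  "motion": [
    [[0.15,0.946,0,0,0,0,-1],[0.15,0.946,0,0,0,0,-1],[0.15,0.946,0,0,0,0,-1],[0.15,0.946,0,0,0,0,-1],[0.15,0.946,0,0,0,0,-1]]
  ]
}}

```text
time: 20.2
tool_pos: [0.4584, 0.0097, 0.1043]
eef_rot: [0.001, -0.67, 0.742, -0.001]
contact_force: [0.5, 0.6, 0.3]
opening: 0.0415
gripper_force: 60.9
```

{"method": "step_arm", "body": {
  "motion": [
    [[0.15,0.946,0,0,0,0,-1],[0.15,0.946,0,0,0,0,-1],[0.15,0.946,0,0,0,0,-1],[0.15,0.946,0,0,0,0,-1],[0.15,0.946,0,0,0,0,-1]]
  ]
}}

```text
time: 20.7
tool_pos: [0.4809, 0.1518, 0.1042]
eef_rot: [0.001, -0.67, 0.742, -0.0]
contact_force: [0.9, -0.7, -0.8]
opening: 0.0416
gripper_force: 60.9
```

{"method": "step_arm", "body": {
  "motion": [
    [[0.15,0.946,0,0,0,0,-1],[0.15,0.946,0,0,0,0,-1],[0.15,0.946,0,0,0,0,-1],[0.15,0.946,0,0,0,0,-1],[0.15,0.946,0,0,0,0,-1]]
  ]
}}

```text
time: 21.2
tool_pos: [0.5033, 0.2938, 0.1042]
eef_rot: [0.001, -0.67, 0.742, -0.0]
contact_force: [0.6, -0.2, 0.5]
opening: 0.0415
gripper_force: 60.9
```

{"method": "step_arm", "body": {
  "motion": [
    [[0.15,0.946,0,0,0,0,-1],[0.15,0.946,0,0,0,0,-1],[0,0,0,0,0,0,-1],[0,0,0,0,0,0,-1],[0,0,0,0,0,0,-1]]
  ]
}}

```text
time: 21.7
tool_pos: [0.5116, 0.3484, 0.1036]
eef_rot: [-0.0, -0.67, 0.742, -0.0]
contact_force: [-0.4, 0.3, -0.7]
opening: 0.0413
gripper_force: 60.9
```

```bash
python3 - <<'E'
from h import *
state(); im,d,c=snap('wrist','w7.png'); P=cloud(c,d); comps(P,amin=500)
E
```

```text
t 21.7 tcp [0.5116 0.3484 0.1036] yawY 174.1 zax [-0.    -0.001 -1.   ] open 0.0413 F [-0.4  0.3 -0.7] g 60.9 q [ 0.49  0.36 -0.2   1.02 -0.   -0.97]
[148.  41.] 2298 z98 0.0483 zmed 0.0355 rect [621.1 214.2] [30.  24.4] 62.8
[29. 68.] 4256 z98 0.0481 zmed 0.0249 rect [718.5 220.6] [54.4 36. ] 74.4
[319. 156.] 2185 z98 0.0174 zmed 0.0156 rect [510.1 318.8] [122.4 135.2] 80.8
```

View pics/w7.png

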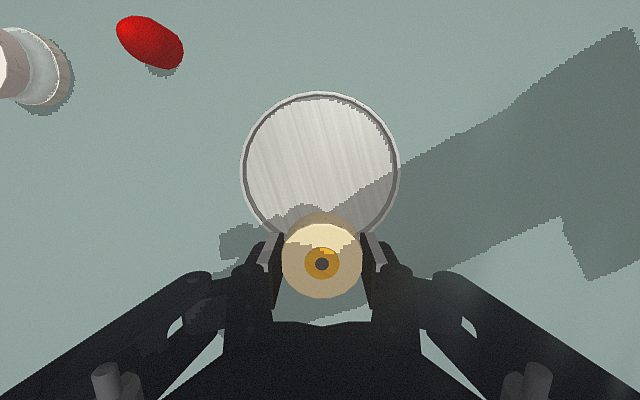

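The wheel is level in the fingers at (322,262), over the +y half of the dish. Lowering.

{"method": "step_arm", "body": {
  "motion": [
    [[0,0,-0.8,0,0,0,-1],[0,0,-0.8,0,0,0,-1],[0,0,-0.8,0,0,0,-1],[0,0,-0.4,0,0,0,-1],[0,0,-0.23,0,0,0,-1]]
  ]
}}

```text
time: 22.25
tool_pos: [0.5111, 0.348, 0.0114]
eef_rot: [-0.001, -0.67, 0.743, 0.0]
contact_force: [-0.2, -0.2, 0.2]
opening: 0.0413
gripper_force: 60.9
```

{"method": "step_arm", "body": {
  "motion": [
    [[0,0,0,0,0,0,-1],[0,0,0,0,0,0,-1],[0,0,0,0,0,0,0.3],[0,0,0,0,0,0,0.3],[0,0,0,0,0,0,0.3]]
  ]
}}

```text
time: 22.75
tool_pos: [0.5126, 0.3495, 0.0134]
eef_rot: [0.001, -0.67, 0.742, -0.0]
contact_force: [-0.9, -0.2, 0.4]
opening: 0.0553
gripper_force: 0.0
```

{"method": "step_arm", "body": {
  "motion": [
    [[0,0,0.5,0,0,0,0.3],[0,0,1,0,0,0,0.3],[0,0,1,0,0,0,0.3],[0,0,1,0,0,0,1],[0.03,-0.92,0.4,0,0,0,1]]
  ]
}}

```text
time: 23.25
tool_pos: [0.5158, 0.3248, 0.135]
eef_rot: [0.005, -0.671, 0.741, -0.001]
contact_force: [1.1, -0.7, 0.1]
opening: 0.0817
gripper_force: 0.0
```

{"method": "step_arm", "body": {
  "motion": [
    [[0.03,-0.96,0,0,0,0,1],[0.03,-0.96,0,0,0,0,1],[0.03,-0.96,0,0,0,0,1],[0.03,-0.96,0,0,0,0,1],[0.03,-0.96,0,0,0,0,1]]
  ]
}}

```text
time: 23.75
tool_pos: [0.5177, 0.1766, 0.1311]
eef_rot: [0.001, -0.67, 0.742, -0.0]
contact_force: [-0.1, 0.2, 0.2]
opening: 0.0852
gripper_force: 0.0
```

{"method": "step_arm", "body": {
  "motion": [
    [[0.03,-0.96,0,0,0,0,1],[0.03,-0.96,0,0,0,0,1],[0.03,-0.96,0,0,0,0,1],[0.03,-0.96,0,0,0,0,1],[0.03,-0.96,0,0,0,0,1]]
  ]
}}

```text
time: 24.25
tool_pos: [0.5222, 0.0324, 0.131]
eef_rot: [0.001, -0.67, 0.742, -0.001]
contact_force: [0.2, 0.3, -0.4]
opening: 0.0857
gripper_force: 0.0
```

{"method": "step_arm", "body": {
  "motion": [
    [[0.03,-0.96,0,0,0,0,1],[0.03,-0.96,0,0,0,0,1],[0.03,-0.96,0,0,0,0,1],[0.03,-0.96,0,0,0,0,1],[0.03,-0.96,0,0,0,0,1]]
  ]
}}

```text
time: 24.75
tool_pos: [0.5267, -0.1117, 0.131]
eef_rot: [0.0, -0.67, 0.742, -0.001]
contact_force: [-0.0, -0.5, 0.4]
opening: 0.0853
gripper_force: 0.0
```

```bash
python3 - <<'E'
from h import *
state(); im,d,c=snap('wrist'); P=cloud(c,d); comps(P,amin=500)
for n in('top','scene'):
    im,d,c=snap(n); P=cloud(c,d);print(n); comps(P,box=(.43,.59,.25,.4),zl=.02)
E
```

```text
t 24.75 tcp [ 0.5267 -0.1117  0.131 ] yawY 174.2 zax [ 0.002 -0.001 -1.   ] open 0.0853 F [-0.  -0.5  0.4] g 0.0 q [-0.33  0.2  -0.35  1.02  0.   -1.8 ]
[ 46. 101.] 9829 z98 0.0507 zmed 0.0322 rect [ 732.8 -213.4] [89.2 84.4] 58.4
[527. 186.] 3255 z98 0.0267 zmed 0.0221 rect [338. -71.] [159.   23.2] 82.8
[205. 152.] 1148 z98 0.0483 zmed 0.0367 rect [ 625.2 -162.5] [29.6 26.2] 67.2
[321. 195.] 1655 z98 0.022 zmed 0.0202 rect [ 527.7 -110.9] [42.9 42.8] 71.6
[ 20. 224.] 2426 z98 0.0203 zmed 0.0169 rect [ 829.3 -105.5] [107.7  18.5] 80.7
[177. 255.] 2287 z98 0.0191 zmed 0.0165 rect [684.7 -29.2] [135.5 129.6] 84.1
[168. 263.] 1528 z98 0.0315 zmed 0.0229 rect [691.8 -56.7] [60.7 33.4] 29.9
[494. 365.] 627 z98 0.0193 zmed 0.0181 rect [351.1 109.5] [22.2 50.7] 26.9
[153. 381.] 595 z98 0.0189 zmed 0.0154 rect [737.2  89.5] [43.2 51.5] 73.1
top
[199. 225.] 187 z98 0.0283 zmed 0.0246 rect [514.8 350.8] [40.8 39.5] 89.5
scene
[373. 119.] 142 z98 0.0265 zmed 0.024 rect [514.3 348.2] [42.3 43.4] 10.1
```

{"method": "step_arm", "body": {
  "motion": [
    [[0.03,0,-1,0,0,0,1],[0,0,-1,0,0,0,1],[0,0,-1,0,0,0,1],[0,0,-0.85,0,0,0,1],[0,0,-0.37,0,0,0,1]]
  ]
}}

```text
time: 25.4
tool_pos: [0.5253, -0.1087, 0.0012]
eef_rot: [-0.001, -0.671, 0.742, 0.002]
contact_force: [-0.1, 0.1, 0.4]
opening: 0.0859
gripper_force: 0.0
```

{"method": "step_arm", "body": {
  "motion": [
    [[0,0,0,0,0,0,-1],[0,0,0,0,0,0,-1],[0,0,0,0,0,0,-1],[0,0,0,0,0,0,-1],[0,0,0,0,0,0,-1]]
  ]
}}

```text
time: 25.9
tool_pos: [0.5291, -0.1108, 0.0053]
eef_rot: [0.001, -0.67, 0.742, -0.001]
contact_force: [-1.1, 1.0, 6.1]
opening: 0.0416
gripper_force: 60.5
```

{"method": "step_arm", "body": {
  "motion": [
    [[0,0,0,0,0,0,-1],[0,0,0.5,0,0,0,-1],[0,0,0.8,0,0,0,-1],[0,0,1,0,0,0,-1],[0,0,1,0,0,0,-1]]
  ]
}}

```text
time: 26.4
tool_pos: [0.5274, -0.1105, 0.1038]
eef_rot: [0.0, -0.67, 0.742, -0.0]
contact_force: [0.8, -0.8, -0.7]
opening: 0.0414
gripper_force: 60.9
```

{"method": "step_arm", "body": {
  "motion": [
    [[-0.035,0.977,0,0,0,0,-1],[-0.035,0.977,0,0,0,0,-1],[-0.035,0.977,0,0,0,0,-1],[-0.035,0.977,0,0,0,0,-1],[-0.035,0.977,0,0,0,0,-1]]
  ]
}}

```text
time: 26.9
tool_pos: [0.5226, 0.0372, 0.1032]
eef_rot: [0.001, -0.67, 0.742, -0.001]
contact_force: [1.2, -0.6, 0.1]
opening: 0.0415
gripper_force: 60.9
```

{"method": "step_arm", "body": {
  "motion": [
    [[-0.035,0.977,0,0,0,0,-1],[-0.035,0.977,0,0,0,0,-1],[-0.035,0.977,0,0,0,0,-1],[-0.035,0.977,0,0,0,0,-1],[-0.035,0.977,0,0,0,0,-1]]
  ]
}}

```text
time: 27.4
tool_pos: [0.5173, 0.184, 0.1032]
eef_rot: [0.001, -0.67, 0.742, -0.001]
contact_force: [0.3, -0.1, -0.0]
opening: 0.0411
gripper_force: 60.9
```

{"method": "step_arm", "body": {
  "motion": [
    [[-0.035,0.977,0,0,0,0,-1],[-0.035,0.977,0,0,0,0,-1],[-0.035,0.977,0,0,0,0,-1],[-0.035,0.977,0,0,0,0,-1],[0,0,0,0,0,0,-1]]
  ]
}}

```text
time: 27.9
tool_pos: [0.5133, 0.3033, 0.1034]
eef_rot: [0.002, -0.671, 0.741, -0.0]
contact_force: [0.7, -0.4, -0.3]
opening: 0.0416
gripper_force: 60.9
```

```bash
python3 - <<'E'
from h import *
state(); im,d,c=snap('wrist','w8.png'); P=cloud(c,d); comps(P,amin=500)
E
```

```text
t 27.9 tcp [0.5133 0.3033 0.1034] yawY 174.4 zax [ 0.003  0.003 -1.   ] open 0.0416 F [ 0.7 -0.4 -0.3] g 60.9 q [ 0.42  0.32 -0.25  0.99  0.   -1.05]
[166. 105.] 1813 z98 0.0483 zmed 0.036 rect [620.7 213.3] [29.4 24.5] 80.1
[ 40. 126.] 5397 z98 0.0491 zmed 0.0389 rect [717.4 219. ] [54.  35.6] 83.5
[331. 191.] 1317 z98 0.0174 zmed 0.0158 rect [506.9 302.7] [ 90.1 134.5] 80.0
```

View pics/w8.png

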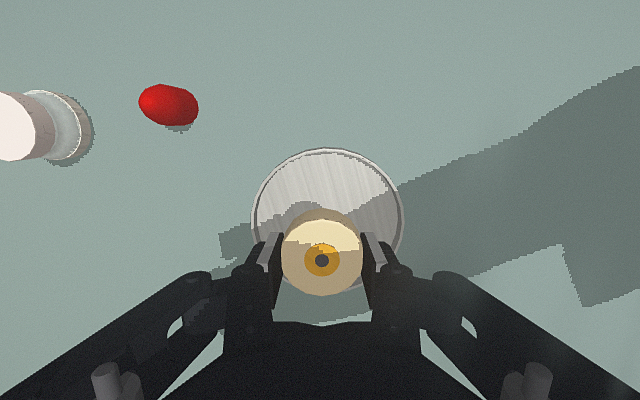

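The wheel is level in the fingers at (322,260). I'll nudge 3 mm away from the first wheel, then lower.

{"method": "step_arm", "body": {
  "motion": [
    [[0,-0.1,-0.8,0,0,0,-1],[0,0,-0.8,0,0,0,-1],[0,0,-0.8,0,0,0,-1],[0,0,-0.4,0,0,0,-1],[0,0,-0.22,0,0,0,-1]]
  ]
}}

```text
time: 28.45
tool_pos: [0.512, 0.2958, 0.0105]
eef_rot: [-0.001, -0.67, 0.743, 0.0]
contact_force: [-0.2, 0.3, 0.2]
opening: 0.0419
gripper_force: 60.9
```

{"method": "step_arm", "body": {
  "motion": [
    [[0,0,0,0,0,0,-1],[0,0,0,0,0,0,-1],[0,0,0,0,0,0,0.3],[0,0,0,0,0,0,0.3],[0,0,0,0,0,0,0.3]]
  ]
}}

```text
time: 28.95
tool_pos: [0.5132, 0.2972, 0.0122]
eef_rot: [0.001, -0.67, 0.742, -0.0]
contact_force: [0.6, -0.3, -1.0]
opening: 0.0557
gripper_force: 0.0
```

{"method": "step_arm", "body": {
  "motion": [
    [[0,0,0.5,0,0,0,0.3],[0,0,1,0,0,0,0.3],[0,0,1,0,0,0,0.3],[0,0,1,0,0,0,0.3],[0,0,1,0,0,0,0.3]]
  ]
}}

```text
time: 29.45
tool_pos: [0.5127, 0.297, 0.149]
eef_rot: [0.001, -0.67, 0.742, -0.0]
contact_force: [0.3, 0.5, -0.3]
opening: 0.0555
gripper_force: 0.0
```

{"method": "step_arm", "body": {
  "motion": [
    [[-0.4,-0.9,0.5,0,0,0,0.3],[-0.4,-0.9,0.5,0,0,0,0.3],[-0.4,-0.9,0,0,0,0,0.3],[-0.4,-0.9,0,0,0,0,0.3],[0,0,0,0,0,0,0.3]]
  ]
}}

```text
time: 29.95
tool_pos: [0.4628, 0.1867, 0.1775]
eef_rot: [-0.001, -0.669, 0.743, -0.0]
contact_force: [0.0, 0.6, -0.2]
opening: 0.0556
gripper_force: 0.0
```

```bash
python3 - <<'E'
from h import *
state()
for n in('top','scene'):
    im,d,c=snap(n,n+'9.png'); P=cloud(c,d);print(n)
    for b in((.43,.59,.25,.4),(.61,.76,-.12,.14),(.4,.51,-.39,-.27),(.5,.58,.08,.15),(.69,.77,.17,.25)): comps(P,box=b,zl=.021)
E
```

```text
t 29.95 tcp [0.4628 0.1867 0.1775] yawY 174.0 zax [-0.001 -0.001 -1.   ] open 0.0556 F [ 0.   0.6 -0.2] g 0.0 q [ 0.25  0.09 -0.37  1.11 -0.   -1.21]
top
[304. 162.] 312 z98 0.0343 zmed 0.0248 rect [697.9  59. ] [55.9 56.6] 85.3
[341. 165.] 212 z98 0.0355 zmed 0.0267 rect [686.8 -47.1] [54.  56.1] 85.7
[442. 247.] 102 z98 0.0553 zmed 0.0422 rect [ 457.  -325.6] [25.6 25.1] 89.8
[281. 216.] 84 z98 0.0452 zmed 0.0369 rect [540.3 119.7] [25.6 29.5] 47.9
[248. 149.] 275 z98 0.0536 zmed 0.0485 rect [729.7 216.5] [47.  47.1] 89.9
scene
[373. 119.] 131 z98 0.0267 zmed 0.0236 rect [513.1 348.9] [40.5 45.5] 30.8
[362. 129.] 140 z98 0.0267 zmed 0.0237 rect [514.2 295.5] [41.7 42.2] 74.5
[375. 215.] 416 z98 0.0324 zmed 0.0239 rect [695.4  55.2] [51.9 56.9] 85.0
[345. 245.] 331 z98 0.0326 zmed 0.0274 rect [683.8 -48.9] [54.8 57.1] 82.8
[166. 283.] 230 z98 0.0529 zmed 0.0392 rect [ 458.9 -330.4] [29.1 20.4] 63.3
[333. 169.] 113 z98 0.0431 zmed 0.0336 rect [540.4 115.1] [27.  23.1] 21.2
[423. 175.] 414 z98 0.0495 zmed 0.0462 rect [728.8 214.9] [47.8 51.5] 20.3
```

View pics/scene9.png

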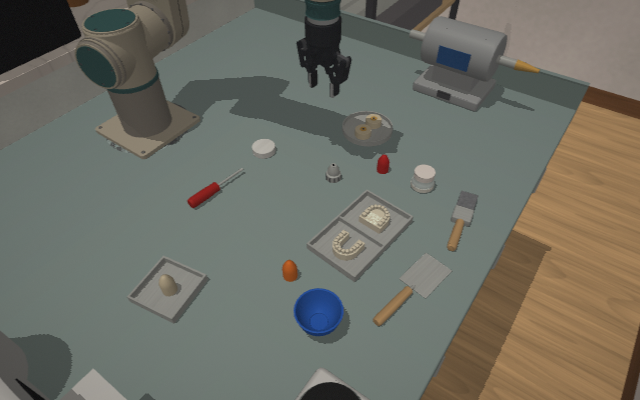

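The scene view shows both wheels flat in the dish at (373,119) and (362,129), and the casts in their bays at (375,215) and (345,245). The cone stands in the square tray at (166,283). The chuck and jar haven't moved, and the arm is clear, so I'm handing in.

```bash
python3 -c "
from h import *
print(sign_off())"
```

```text
the job is handed in; nothing more can be done
None
```

I handed the job in: the final images show both casts teeth up in their bays, both wheels flat in the dish and the cone upright in the square tray, with the chuck and jar unmoved; sign-off returned no verdict.

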